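# Quarter turns round the clamp rim

### The job

The round board in its stand has worked loose: with the square key, give each of the three square-headed tension screws on its rim exactly one quarter turn clockwise, one after the other clockwise round the rim (seen from above), beginning with the screw beside the lug. The screws stand at different heights, so feel for each one and work gently, touching the rim and screws with the key alone. Then stand the key back upright in its wooden rest, and leave everything else on the table as it is.

Things in the scene. Friction and masses are not known exactly. Their poses are not given: they have to be found in the camera images.
- stand: Fixed round dark-wood stand, 232 mm across, with a flat steel clamp rim, its face 44 mm above the table. Origin: underside centre, z up. A steel lug (30 x 20 mm) juts from the rim's edge along own +x, to 143 mm from the centre. Three upright brass screws stand on a 90 mm radius: screw_1 at own +x, then clockwise screw_2 (-120 deg) and screw_3 (+120 deg). Keep the fingers off all of it.
- axis_1 (a point): Point on the axis of screw_1 at the height of the rim's face, 44 mm above the table. It does not turn. Each screw head is 18 mm square, 14 mm high; its flat top stands anywhere from 20 to 54 mm above this point, differently for each screw and each time: not measured, to be felt. Turning does not raise it; pushed, it springs down by 1 mm per 4 N, 3 mm at most. Rim and screws bear at most 25 N from the key, any direction.
- axis_2 (a point): The same point for screw_2.
- axis_3 (a point): The same point for screw_3.
- screw_1 (a joint): Turn of screw_1, rad: 0 at the start, growing clockwise seen from above; turning takes 0.05 N m and it stays where left; a quarter turn is 1.571. At 0 two faces of the square head look along the line from the stand's centre to the screw.
- screw_2 (a joint): Turn of screw_2, in the same way (faces at 0 likewise along its own radius, which lies at -120 degrees).
- screw_3 (a joint): Turn of screw_3, in the same way (its radius lies at +120 degrees).
- key_grip (a point): Centre of the grip bar on top of the steel key, which at first stands in its rest. The bar is 40 mm long (own x), 14 mm thick (own y), 26 mm high; its centre is 81 mm above the key's underside. A 12 mm thick shank joins it to the key's square head below. Own z is up.
- key: The same steel key, 94 mm tall, 0.10 to 0.20 kg; origin: centre of its underside. Its head is 33 mm square, 22 mm high, with a square socket in the underside, 21 mm wide and 11 mm deep, faces parallel to own x and y. The socket is 3 mm wider than a screw head, so up to 0.18 rad of free play either way must be taken up before a screw turns.
- rest_floor (a point): Centre of the inner floor of the key's fixed open wooden rest, 6 mm above the table. The rest is a square box 60 mm outside, 48 mm inside, walls to 26 mm above the table.
- pawn_1: Turned ash pawn, 51 mm tall, 30 mm across, standing on the board inside the rim, within 20 mm of the middle. Origin: centre of its foot. Leave alone.
- pawn_2: Like pawn, standing on the table beyond the rest. Leave alone.
- pawn_3: Like pawn, on the table on the near side of the rest. Leave alone.
- pawn_4: Like pawn, on the table left of the stand. Leave alone.
- cup: Blue ceramic cup, 80 mm high, 80 mm across, origin under its centre. Leave alone.
- saucer: White porcelain saucer, 140 mm across, 18 mm high, origin under its centre. Leave alone.
- bookend: Walnut bookend, foot 90 x 100 mm, 148 mm high, far right by the books; origin under its centre. Leave alone.
Not all that is in view belongs to the job. Of the things like the key, leave any that is black or green; of the rest the smaller one is meant.

How it is judged:
On the way, in this order (a step that is already met when the one before it is completed fails the run):
1. screw_1 a quarter turn on, the other two not yet turned (value of joint screw_1 between 1.43 and 1.71 rad and value of joint screw_2 between -0.14 and 0.14 rad and value of joint screw_3 between -0.14 and 0.14 rad), for 0.2 s.
2. screw_2 a quarter turn on as well, screw_3 not yet turned (value of joint screw_1 between 1.43 and 1.71 rad and value of joint screw_2 between 1.43 and 1.71 rad and value of joint screw_3 between -0.14 and 0.14 rad), for 0.2 s.
3. all three screws a quarter turn on (value of joint screw_1 between 1.43 and 1.71 rad and value of joint screw_2 between 1.43 and 1.71 rad and value of joint screw_3 between 1.43 and 1.71 rad), for 0.2 s.
At the end, for the whole second after the job is handed in: Each of the three screws stands 1.43 to 1.71 rad (a quarter turn within 8 degrees) clockwise of its start, the key stands upright (within 0.12 rad) on the floor of its rest, let go, and the bystanders are within 20 mm of where they were (all of step 3 and horizontal distance between key_grip and rest_floor below 0.018 m and z of key_grip in the frame of rest_floor between 0.077 and 0.085 m and angle between key_grip's own z axis and vertical below 0.12 rad and distance of each of pawn_1, pawn_2, pawn_3, pawn_4, cup, saucer, bookend from where it was at the start of the episode below 0.02 m); the robot touches nothing.
It fails at once if the key presses on the stand, its rim or screws with more than 25 N (contact force between key and stand above 25 N).
It fails at once if the fingers touch the stand, its rim or screws (contact force between the fingers and stand above 1 N).
It fails at once if a pawn, the cup, the saucer or the bookend is moved by more than 20 mm (distance of any of pawn_1, pawn_2, pawn_3, pawn_4, cup, saucer, bookend from where it was at the start of the episode above 0.02 m).
It fails at once if a screw is turned far past its quarter turn or backwards (value of joint any of screw_1, screw_2, screw_3 above 2 rad or value of joint any of screw_1, screw_2, screw_3 below -0.3 rad).
It also fails if it takes over 72 s, if anything falls off the work surface, if the arm or the gripper's body presses on something with over 40 N, if the wrist force passes 120 N, or if a joint passes its speed limit or range.

### The arm

A 6-joint arm with a two-finger parallel gripper is mounted at the origin on the work surface. World frame = base frame: x ahead of the robot, y to its left, z up, the work surface at z = 0. Lengths are in m, angles in rad, forces in N, time in s.
With the tool pointing down it reaches from about 0.25 to 0.8 m from the base axis. Payload 3.9 kg.
Tool frame: the origin (TCP) lies on the centre line of the jaws, within the pads' length; the fingertips stand 11 mm ahead of it and the grasp point (between the pads) lies 8 mm behind it; z points along the fingers, y is the line along which they close (so a half turn about z gives the same grasp; the last joint's range is limited). The gripper opens to 85 mm and grips with 20 to 120 N. Pads are 22 mm wide; open, the fingers measure 114 mm over their backs; the gripper's body (76 mm by 85 mm) begins 54 mm behind the grasp point. The pads swing forward as they close: fully open they stand 13 mm farther back than shut.
Start: joints at [1.262, 0.26, -0.138, 1.173, 0, 1.571], TCP at [0.16, 0.5, 0.242] pointing down, gripper open.
Joint ranges: [-2.78, 2.78], [-0.83, 1.72], [-1.28, 1.37], [-1.9, 2.12], [-1.57, 1.48], [-3.14, 3.14]. Speed limits (rad/s): [2.57, 2.57, 3.14, 3.14, 3.14, 3.14].

### API

Orientations are given as [roll, pitch, yaw] about the fixed x, y, z axes, in that order (R = Rz(yaw) Ry(pitch) Rx(roll)).
In Python, from bench import observe, eyes, order gives the robot as it stands. The module is installed in compiled form; this text tells all that it offers.
- The arm moves only by the tool servo_tool, never from a script. Its argument "targets" is a list of rows, each an object of numbers: "jaw": the closure, from -1 (fully open) to 1 (shut), so that 0 is half open; "x", "y", "z": the shift along the world's x, y, z scaled (see below); "turn": the turn about the world's z scaled (see below). In form: [{"jaw": .., "x": .., "y": .., "z": .., "turn": ..}, ...]. A call has 1 to 20 rows; each row shifts and turns the commanded pose from where the row before left it; what a row does not reach is not made up. The controller multiplies each number of a shift by 250 mm and each number of a turn by 6 degrees. A row lasts 1/12 s, in which the tool goes at most 41.7 mm and 7.16 degrees, less where a joint would pass 70% of its speed; a pose out of reach is approached as far as the arm can. A call with a number of a shift or a turn outside -1 to 1 is refused whole. A call with a gripper value outside its range is refused whole. The fingers move at their own pace and stop on an object; "grip_force" is the grip in N (left out, the last holds). Time passes only in rows, so rows that do not move let the fingers close. It gives the time, the measured TCP pose, the force, the opening and the grip force at its end, in the units of the state.
- observe(): the state, without advancing time (a new reading comes with each control period).
- eyes.camera(name): name is "scene" or "top"; returns the picture (420x560x3 uint8, red, green, blue); there is no depth.
- eyes.calibration(name): a dict with "fx", "fy", "cx", "cy" (pixels), "position" and "attitude" of the camera in the world. Camera axes: x right, y down, z forward; pixel columns grow to the right and rows downward; lengths in m; the calibration is good to about 2 mm. A picture is of the moment at which its call begins. calibration takes no time and is no camera call.
- order.hand_in(): hands the job in; it is judged then, once.
The state is a dict: "clock": time; "joint_positions": joint angles; "dq": joint speeds; "effort": joint torques, N m; "tcp_pos": TCP position; "orientation": TCP orientation; "contact_force": force on the tool from outside, world axes, zero at the start; "torque": the same for the moment, N m; "grip_width": finger opening in m; "grasp_force": force on a finger pad.
Only numpy, scipy, OpenCV 4.12 (cv2) and the standard library are available. Lean on these libraries where they do the work, as an engineer would, in place of code of your own. Each camera call takes 0.05 s, during which the arm holds its last target. There are 200 camera calls.

## Working session

There is one attempt and no reset: what is moved stays moved. The work goes in short steps, Python scripts to look and compute and a tool call to move; the robot and the scene stay as the last step left them, time stands still between calls to the robot, and variables do not carry over. Pictures are saved under pics/ and viewed, at most 10 in all, crops included, and the job is handed in when it is done.

Besides the shell and the picture viewer there is one more tool, called after "Call:" as name(argument=value, ...) on one line, values as JSON. servo_tool: Moves the arm, as the interface text tells. Its arguments: {"type":"object","properties":{"targets":{"type":"array","items":{"type":"object","properties":{"jaw":{"type":"number"},"x":{"type":"number","minimum":-1,"maximum":1},"y":{"type":"number","minimum":-1,"maximum":1},"z":{"type":"number","minimum":-1,"maximum":1},"turn":{"type":"number","minimum":-1,"maximum":1}}}},"grip_force":{"type":"number"}},"required":["targets"]}

```bash
mkdir -p pics
python3 - <<'E'
from bench import observe, eyes
import cv2
for n in("scene","top"):
    cv2.imwrite(f"pics/{n}0.png",eyes.camera(n)[:,:,::-1]); print(n,eyes.calibration(n))
print(observe())
E
```

```text
scene {'fx': 517.0016689879641, 'fy': 517.0016689879641, 'cx': 287.96837903756875, 'cy': 208.30606854496392, 'position': array([ 1.5022512 , -0.68058961,  0.81177576]), 'attitude': array([-2.12764892e+00,  1.96898033e-05,  9.35018912e-01])}
top {'fx': 416.2162467500289, 'fy': 416.2162467500289, 'cx': 278.91691200399003, 'cy': 209.409898738758, 'position': array([0.4182253 , 0.01942554, 1.03075189]), 'attitude': array([-2.98643417,  0.00923039, -1.56980308])}
{'clock': 0.1, 'joint_positions': array([ 1.26201545e+00,  2.60630990e-01, -1.39240704e-01,  1.17273648e+00,
        1.11557307e-06,  1.57080783e+00]), 'dq': array([-0.00072319, -0.00320821,  0.00304473,  0.00016804, -0.00048672,
        0.00020935]), 'effort': array([-6.43545227e-04, -4.06510735e+01,  2.54526669e+01,  1.00655237e-02,
       -1.10176052e-05,  1.23953524e-05]), 'tcp_pos': array([0.15936093, 0.49959054, 0.24154126]), 'orientation': array([-3.13978080e+00, -1.09472865e-06,  2.83280027e+00]), 'contact_force': array([-0.13230432, -0.11230646,  0.07037586]), 'torque': array([-0.02941759,  0.01450356,  0.00557894]), 'grasp_force': 0.0, 'grip_width': 0.08485394811499383}
```

View pics/scene0.png

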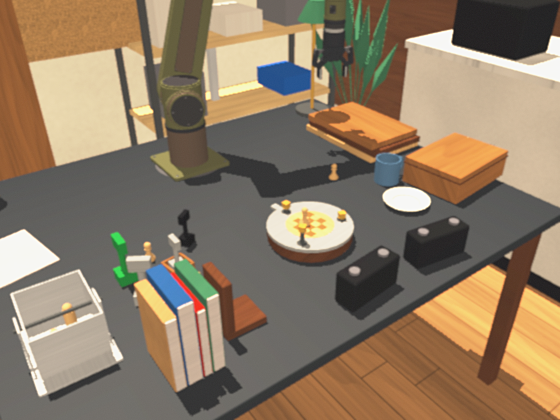

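View pics/top0.png

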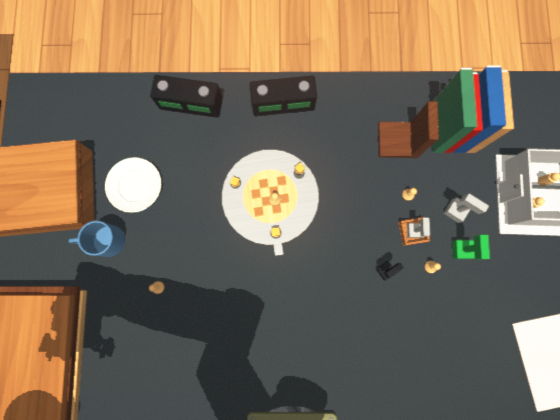

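The top view shows the stand at about (271,197), with the lug at (278,250) and screws at (276,232), (235,182) and (300,168). There are four key-like things: grey at (418,229) in the orange rest, a larger grey at (465,207), black at (390,268) and green at (472,248). Black and green are excluded, and the smaller grey one in the rest fits. I'll confirm that in a crop and measure.

```bash
cat > h.py <<'E'
import numpy as np,cv2
from scipy.spatial.transform import Rotation as R
from bench import observe, eyes
def ray(n,u,v):
    c=eyes.calibration(n); d=R.from_euler('xyz',c['attitude']).apply([(u-c['cx'])/c['fx'],(v-c['cy'])/c['fy'],1]); return np.array(c['position']),d
def onz(n,u,v,z):
    p,d=ray(n,u,v); return p+d*(z-p[2])/d[2]
def pix(n,P):
    c=eyes.calibration(n); q=R.from_euler('xyz',c['attitude']).inv().apply(np.array(P)-c['position']); return c['fx']*q[0]/q[2]+c['cx'],c['fy']*q[1]/q[2]+c['cy']
def st():
    o=observe(); return {k:np.round(o[k],4) for k in('clock','tcp_pos','orientation','contact_force','torque','grip_width')}
E
python3 - <<'E'
from h import *
t=cv2.imread('pics/top0.png'); s=cv2.imread('pics/scene0.png')
a=cv2.resize(t[180:290,370:500],None,fx=4.5,fy=4.5,interpolation=cv2.INTER_CUBIC)[:, :]
b=cv2.resize(t[140:260,215:325],None,fx=4.5,fy=4.5,interpolation=cv2.INTER_CUBIC)
cv2.imwrite('pics/a.png',a)
cv2.imwrite('pics/b.png',b)
# rim: bright grey
hsv=cv2.cvtColor(t,cv2.COLOR_BGR2HSV)
m=((hsv[...,1]<40)&(hsv[...,2]>120)).astype(np.uint8); m[:, :215]=0;m[:,330:]=0;m[:140]=0;m[260:]=0
c=max(cv2.findContours(m,0,2)[0],key=cv2.contourArea)
h=cv2.convexHull(c); P=np.array([onz('top',u,v,.044)[:2] for u,v in h[:,0]])
for _ in range(5):
    A=np.c_[2*P,np.ones(len(P))]; x=np.linalg.lstsq(A,(P**2).sum(1),rcond=None)[0]; r=np.sqrt(x[2]+x[0]**2+x[1]**2)
    res=np.hypot(*(P-x[:2]).T)-r; P=P[abs(res)<max(.003,1.0*res.std())]
print('stand',x[:2],r,len(P))
al=np.array([onz('top',u,v,.044)[:2] for u,v in c[:,0]])
d=al-x[:2]; rr=np.hypot(*d.T); f=d[rr>.13]; print('lug',f.mean(0),np.degrees(np.arctan2(*f.mean(0)[::-1])),rr.max(),len(f))
# orange rest
m=((hsv[...,0]<16)&(hsv[...,1]>140)&(hsv[...,2]>60)).astype(np.uint8)
mm=m*0; mm[205:255,392:440]=m[205:255,392:440]
q=cv2.minAreaRect(cv2.findNonZero(mm)); print(q,[onz('top',u,v,.026).round(4) for u,v in cv2.boxPoints(q)], onz('top',*q[0],.026))
E
```

```text
stand [0.60602975 0.05082638] 0.11789318745506056 31
lug [-0.13815183 -0.0229658 ] -170.56168942416656 0.1440893461306918 9
((413.769287109375, 230.84617614746094), (25.495098114013672, 26.279563903808594), 78.69007110595703) [array([ 0.547 , -0.2611,  0.026 ]), array([ 0.5596, -0.3241,  0.026 ]), array([ 0.4988, -0.3329,  0.026 ]), array([ 0.4864, -0.2704,  0.026 ])] [ 0.52280022 -0.297106    0.026     ]
```

View pics/a.png

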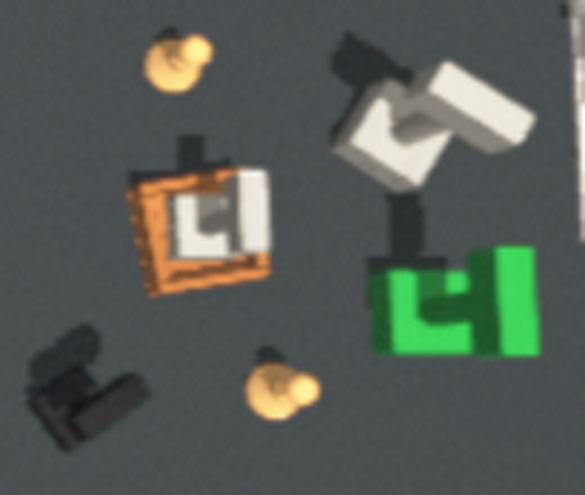

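View pics/b.png

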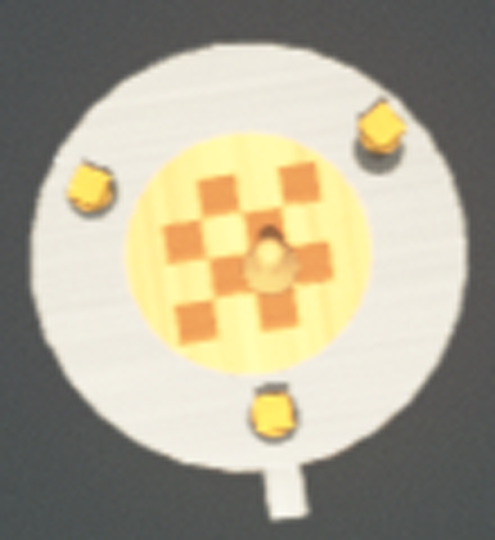

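The crops confirm it: the small grey key stands in the orange rest, its bar at about (427,227). The larger grey one at (475,200) has no rest. Next I measure the bar and the screw tops.

Run:
```python
from h import *
t=cv2.imread('pics/top0.png'); s=cv2.imread('pics/scene0.png')
ht=cv2.cvtColor(t,cv2.COLOR_BGR2HSV);hs=cv2.cvtColor(s,cv2.COLOR_BGR2HSV)
# bar top
w=(t.min(2)>205).astype(np.uint8); w[:, :421]=0; w[:,433:]=0; w[:215]=0; w[:240][:0]=0; w[240:]=0
q=cv2.minAreaRect(cv2.findNonZero(w)); print('bar',q,onz('top',*q[0],.100),[onz('top',u,v,.1).round(4)[:2] for u,v in cv2.boxPoints(q)])
def tri(a,b):
    p,d=ray('top',*a);q,e=ray('scene',*b)
    k=np.linalg.lstsq(np.c_[d,-e],q-p,rcond=None)[0]; A=p+k[0]*d;B=q+k[1]*e; return (A+B)/2,np.linalg.norm(A-B)
def blob(im,h,x,y,r):
    m=(h[...,0]>14)&(h[...,0]<32)&(h[...,1]>130)&(h[...,2]>150); mm=np.zeros(m.shape,np.uint8); mm[y-r:y+r,x-r:x+r]=m[y-r:y+r,x-r:x+r]
    ys,xs=np.nonzero(mm); return xs.mean(),ys.mean(),len(xs),xs.min(),xs.max(),ys.min(),ys.max()
for (a,b) in (((276,232),(286,205)),((235,182),(302,231)),((300,168),(342,215))):
    A=blob(t,ht,*a,9);B=blob(s,hs,*b,8); print(np.round(A,1),np.round(B,1))
    print([onz('top',*A[:2],z).round(4)[:2] for z in(.064,.098)],'tri',tri(A[:2],B[:2]))
c=cv2.resize(s[185:260,255:365],None,fx=7,fy=7,interpolation=cv2.INTER_CUBIC); cv2.imwrite('pics/c.png',c)
```

```text
bar ((426.0, 226.0), (16.0, 4.0), 90.0) [ 0.52600915 -0.30166914  0.1       ] [array([ 0.5441, -0.2982]), array([ 0.5441, -0.3071]), array([ 0.508 , -0.3052]), array([ 0.508 , -0.2963])]
[275.2 231.6  71.  271.  279.  227.  236. ] [285.6 203.8  62.  282.  290.  200.  208. ]
[array([0.517, 0.037]), array([0.5135, 0.0364])] tri (array([0.51703054, 0.03756232, 0.06722597]), np.float64(0.0014382969756527115))
[234.8 181.6  63.  231.  239.  177.  186. ] [302.5 228.1 133.  294.  309.  223.  236. ]
[array([0.6365, 0.1334]), array([0.6288, 0.1294])] tri (array([0.61407679, 0.08957733, 0.03392988]), np.float64(0.10878633494701334))
[299.1 168.5  72.  295.  303.  163.  173. ] [341.6 214.2  57.  338.  345.  210.  218. ]
[array([ 0.6682, -0.0196]), array([ 0.6594, -0.0182])] tri (array([0.68681936, 0.0219887 , 0.12117502]), np.float64(0.10221211572602745))
```

View pics/c.png

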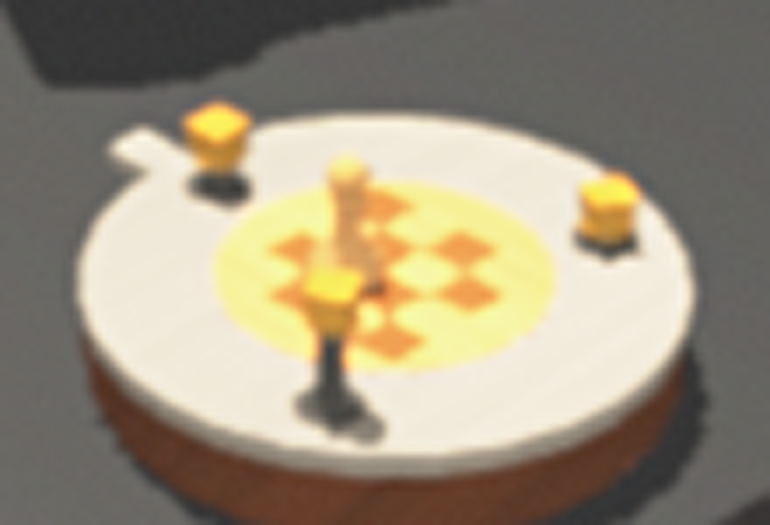

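Scene crop: screw_1 is by the lug with its top at (286,202), screw_2 is on the right at (342,212), and screw_3, the tallest, is in front at (302.5,225.5). I paired the last two wrongly, so I'll recompute. At the same time I'll make the first free-air move towards the key.

Run:
```python
from h import *
def tri(a,b):
    p,d=ray('top',*a);q,e=ray('scene',*b)
    k=np.linalg.lstsq(np.c_[d,-e],q-p,rcond=None)[0]; A=p+k[0]*d;B=q+k[1]*e; return (A+B)/2,np.linalg.norm(A-B)
T=[(275.2,231.3),(234.8,181.3),(299.3,168)];S=[(285.9,201.9),(341.8,211.4),(302.2,225)]
P=np.array([tri(a,b)[0] for a,b in zip(T,S)]);print(P,[tri(a,b)[1] for a,b in zip(T,S)])
# rigid fit with nominal triangle
N=.09*np.array([[np.cos(a),np.sin(a)] for a in np.radians([0,-120,120])])
m=P[:,:2].mean(0);z=((P[:,0]-m[0])+1j*(P[:,1]-m[1]))@np.conj(N[:,0]+1j*N[:,1]);a=np.angle(z)
Rm=np.array([[np.cos(a),-np.sin(a)],[np.sin(a),np.cos(a)]]);print('c',m,'yaw',np.degrees(a),'axes',(N@Rm.T+m).round(4))
# bar yaw
t=cv2.imread('pics/top0.png'); g=t.min(2); print(g[214:240,418:434])
```

```text
[[ 0.51738503  0.03782481  0.07353112]
 [ 0.63790175  0.13504004  0.06690058]
 [ 0.66169875 -0.01774974  0.09658803]] [np.float64(0.002122651899552679), np.float64(0.004565756295057709), np.float64(0.0023914827925998723)]
c [0.60566184 0.05170504] yaw -171.10575799799102 axes [[ 0.5167  0.0378]
 [ 0.6381  0.1357]
 [ 0.6622 -0.0183]]
[[ 73  72  71  75  73  75  73  76  75  76  74  74  77  71  75  76]
 [ 67  60  53  64  74  74  77  75  77  74  74  75  73  75  75  74]
 [ 52  50  50  67  78  82  81  82  79  78  77  76  74  74  75  76]
 [ 51  55  54  64  78 108 124 127 128 128 110  86  76  73  74  72]
 [ 65  74  76  82 106 183 220 222 225 220 185 118  80  75  77  75]
 [ 71  83  88  90 108 183 219 221 222 221 194 136  84  77  73  75]
 [ 57  72  84  91 105 178 215 220 221 220 199 142  86  74  72  75]
 [ 52  70  85  91 104 178 216 219 221 221 201 146  88  72  73  76]
 [ 61  73  85  91 105 177 214 219 221 221 216 159  92  75  75  75]
 [ 92  98  94  94 103 175 213 219 222 222 218 163  93  76  77  75]
 [122 136 120  95 102 172 213 219 219 223 220 165  93  75  73  75]
 [122 135 120  94 104 178 21
[... 277 characters left out ...]
 223 220 170 101  75  77  75]
 [ 96 100  95  91 101 161 206 218 220 221 218 171 103  79  75  76]
 [124 132 116  95  99 153 201 219 220 220 216 173 111  78  74  76]
 [201 196 145  99  96 139 193 217 220 221 217 175 113  80  76  74]
 [219 206 152  99  97 135 191 216 220 220 218 176 114  79  75  77]
 [220 215 163 102  95 131 189 214 218 217 215 173 113  80  76  75]
 [221 215 167 112 108 124 164 184 184 186 182 147  99  75  76  74]
 [208 205 173 142 138 123 113 111 109 109 112  98  84  74  75  77]
 [132 132 124 111 101  87  69  52  55  71  83  79  81  75  73  74]
 [ 78  70  61  58  57  50  49  43  50  68  77  79  79  76  76  76]
 [ 53  51  51  52  52  54  49  51  53  62  71  72  77  75  74  74]]
```

Call:
servo_tool(targets=[{"jaw":0.0,"x":0.08,"y":-0.13,"turn":1},{"jaw":0.0,"x":0.08,"y":-0.13,"turn":1},{"jaw":0.0,"x":0.08,"y":-0.13,"turn":1},{"jaw":0.0,"x":0.08,"y":-0.13,"turn":1}])

```text
schema error: expected keys jaw, x, y, z, turn
```

Call:
servo_tool(targets=[{"jaw":0,"x":0.06,"y":-0.133,"z":0,"turn":0.2},{"jaw":0,"x":0.06,"y":-0.133,"z":0,"turn":0.2},{"jaw":0,"x":0.06,"y":-0.133,"z":0,"turn":0.2},{"jaw":0,"x":0.06,"y":-0.133,"z":0,"turn":0.2},{"jaw":0,"x":0.06,"y":-0.133,"z":0,"turn":0.2},{"jaw":0,"x":0.06,"y":-0.133,"z":0,"turn":0.2},{"jaw":0,"x":0.06,"y":-0.133,"z":0,"turn":0.2},{"jaw":0,"x":0.06,"y":-0.133,"z":0,"turn":0.2},{"jaw":0,"x":0.06,"y":-0.133,"z":0,"turn":0.2},{"jaw":0,"x":0.06,"y":-0.133,"z":0,"turn":0.2},{"jaw":0,"x":0.06,"y":-0.133,"z":0,"turn":0.2},{"jaw":0,"x":0.06,"y":-0.133,"z":0,"turn":0.2},{"jaw":0,"x":0.06,"y":-0.133,"z":0,"turn":0.2},{"jaw":0,"x":0.06,"y":-0.133,"z":0,"turn":0.2},{"jaw":0,"x":0.06,"y":-0.133,"z":0,"turn":0.2},{"jaw":0,"x":0.06,"y":-0.133,"z":0,"turn":0.2},{"jaw":0,"x":0.06,"y":-0.133,"z":0,"turn":0.2}])

```text
clock: 1.52
tcp_pos: [0.4146, -0.067, 0.2421]
orientation: [3.141, -0.0, -3.094]
contact_force: [1.2, 0.2, 0.3]
grip_width: 0.0429
grasp_force: 0.0
```

Run:
```python
from h import *
print(st(),observe()['joint_positions'].round(3))
```

```text
{'clock': np.float64(1.5167), 'tcp_pos': array([ 0.4146, -0.067 ,  0.2421]), 'orientation': array([ 3.1413e+00, -3.0000e-04, -3.0939e+00]), 'contact_force': array([1.202 , 0.2486, 0.2794]), 'torque': array([ 0.0825, -0.0039,  0.0207]), 'grip_width': np.float64(0.0429)} [-0.16   0.081 -0.364  1.127  0.    -0.208]
```

Call:
servo_tool(targets=[{"jaw":0,"x":0.063,"y":-0.134,"z":0,"turn":0},{"jaw":0,"x":0.063,"y":-0.134,"z":0,"turn":0},{"jaw":0,"x":0.063,"y":-0.134,"z":0,"turn":0},{"jaw":0,"x":0.063,"y":-0.134,"z":0,"turn":0},{"jaw":0,"x":0.063,"y":-0.134,"z":0,"turn":0},{"jaw":0,"x":0.063,"y":-0.134,"z":0,"turn":0},{"jaw":0,"x":0.063,"y":-0.134,"z":0,"turn":0},{"jaw":0,"x":0,"y":0,"z":-0.12,"turn":0},{"jaw":0,"x":0,"y":0,"z":-0.12,"turn":0},{"jaw":0,"x":0,"y":0,"z":-0.12,"turn":0},{"jaw":0,"x":0,"y":0,"z":0,"turn":0},{"jaw":0,"x":0,"y":0,"z":0,"turn":0},{"jaw":0,"x":0,"y":0,"z":0,"turn":0}])

```text
clock: 2.6
tcp_pos: [0.5254, -0.2998, 0.1535]
orientation: [-3.141, 0.001, -3.094]
contact_force: [-0.1, 0.2, 1.0]
grip_width: 0.0426
grasp_force: 0.0
```

Call:
servo_tool(targets=[{"jaw":0,"x":0,"y":-0.008,"z":-0.1,"turn":0},{"jaw":0,"x":0,"y":0,"z":-0.1,"turn":0},{"jaw":0,"x":0,"y":0,"z":-0.095,"turn":0},{"jaw":0,"x":0,"y":0,"z":0,"turn":0},{"jaw":1,"x":0,"y":0,"z":0,"turn":0},{"jaw":1,"x":0,"y":0,"z":0,"turn":0},{"jaw":1,"x":0,"y":0,"z":0,"turn":0},{"jaw":1,"x":0,"y":0,"z":0,"turn":0},{"jaw":1,"x":0,"y":0,"z":0,"turn":0},{"jaw":1,"x":0,"y":0,"z":0,"turn":0}], grip_force=70)

```text
clock: 3.43
tcp_pos: [0.5266, -0.3025, 0.0813]
orientation: [-3.139, 0.004, -3.094]
contact_force: [-0.7, 1.0, 6.1]
grip_width: 0.013
grasp_force: 69.9
```

Call:
servo_tool(targets=[{"jaw":1,"x":0,"y":0,"z":0.06,"turn":0},{"jaw":1,"x":0,"y":0,"z":0.12,"turn":0},{"jaw":1,"x":0,"y":0,"z":0.12,"turn":0},{"jaw":1,"x":0,"y":0,"z":0.1,"turn":0},{"jaw":1,"x":0,"y":0.136,"z":0,"turn":0.25},{"jaw":1,"x":0,"y":0.136,"z":0,"turn":0.25},{"jaw":1,"x":0,"y":0.136,"z":0,"turn":0.25},{"jaw":1,"x":0,"y":0.136,"z":0,"turn":0.3},{"jaw":1,"x":0,"y":0.136,"z":0,"turn":0},{"jaw":1,"x":0,"y":0.136,"z":0,"turn":0},{"jaw":1,"x":0,"y":0.136,"z":0,"turn":0},{"jaw":1,"x":-0.02,"y":0.136,"z":0,"turn":0},{"jaw":1,"x":-0.013,"y":0.136,"z":0,"turn":0},{"jaw":1,"x":0,"y":0.134,"z":0,"turn":0},{"jaw":1,"x":0,"y":0,"z":0,"turn":0},{"jaw":1,"x":0,"y":0,"z":0,"turn":0},{"jaw":1,"x":0,"y":0,"z":0,"turn":0},{"jaw":1,"x":0,"y":0,"z":0,"turn":0}])

```text
clock: 4.93
tcp_pos: [0.5167, 0.037, 0.1789]
orientation: [-3.141, 0.0, -2.986]
contact_force: [-0.5, 0.1, -1.0]
grip_width: 0.0132
grasp_force: 69.1
```

Run:
```python
from h import *
s=eyes.camera('scene')[:,:,::-1]; cv2.imwrite('pics/s1f.png',s)
a=cv2.resize(s[150:225,240:340],None,fx=7,fy=7,interpolation=cv2.INTER_CUBIC)
cv2.imwrite('pics/s1.png',a)
p=observe()['tcp_pos'];print(p)
off=R.from_euler('z',9,degrees=True)
for z in(.1036,.1256):
  for c in((1,1),(1,-1),(-1,-1),(-1,1)):
    P=p+off.apply([.0165*c[0],.0165*c[1],0]);P[2]=z;print(c,z,np.round(pix('scene',P),1),end=' ')
```

```text
[0.51668453 0.03683002 0.17876919]
(1, 1) 0.1036 [293.6 192.5] (1, -1) 0.1036 [285.1 196.9] (-1, -1) 0.1036 [276.5 192.5] (-1, 1) 0.1036 [285.  188.3] (1, 1) 0.1256 [293.6 185.4] (1, -1) 0.1256 [285.  189.8] (-1, -1) 0.1256 [276.4 185.5] (-1, 1) 0.1256 [285.  181.3]
```

View pics/s1.png

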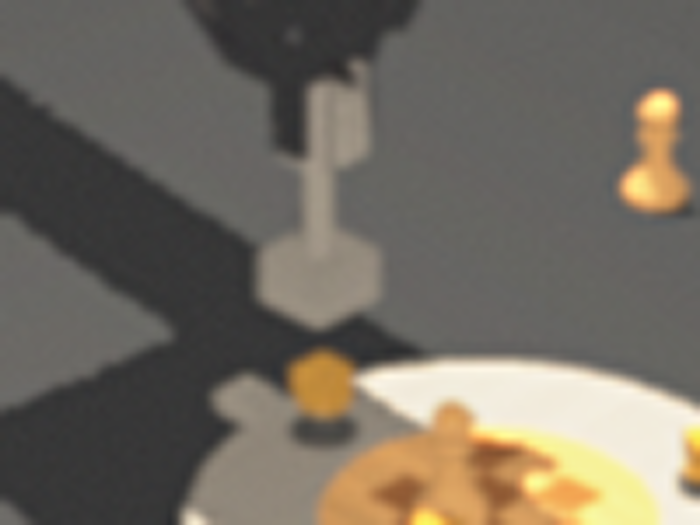

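The scene crop shows the key head centred at u≈285.2, as predicted, with screw_1 below it at u≈285.4, so alignment is good. I'll descend in feeling steps.

Call:
servo_tool(targets=[{"jaw":1,"x":0.0055,"y":0,"z":-0.055,"turn":0},{"jaw":1,"x":0,"y":0,"z":-0.05,"turn":0},{"jaw":1,"x":0,"y":0,"z":0,"turn":0},{"jaw":1,"x":0,"y":0,"z":0,"turn":0},{"jaw":1,"x":0,"y":0,"z":0,"turn":0},{"jaw":1,"x":0,"y":0,"z":0,"turn":0}])

```text
clock: 5.48
tcp_pos: [0.5185, 0.0375, 0.1531]
orientation: [-3.141, 0.001, -2.985]
contact_force: [-0.2, -0.7, -1.2]
grip_width: 0.0127
grasp_force: 69.1
```

Call:
servo_tool(targets=[{"jaw":1,"x":0,"y":0,"z":-0.005,"turn":0},{"jaw":1,"x":0,"y":0,"z":-0.005,"turn":0},{"jaw":1,"x":0,"y":0,"z":0,"turn":0},{"jaw":1,"x":0,"y":0,"z":0,"turn":0}])

```text
clock: 5.82
tcp_pos: [0.5179, 0.038, 0.1499]
orientation: [-3.142, 0.0, -2.984]
contact_force: [-0.1, -1.0, -0.7]
grip_width: 0.0129
grasp_force: 69.1
```

Call:
servo_tool(targets=[{"jaw":1,"x":0,"y":0,"z":-0.005,"turn":0},{"jaw":1,"x":0,"y":0,"z":-0.005,"turn":0},{"jaw":1,"x":0,"y":0,"z":0,"turn":0},{"jaw":1,"x":0,"y":0,"z":0,"turn":0}])

```text
clock: 6.15
tcp_pos: [0.5178, 0.0379, 0.1471]
orientation: [3.142, -0.0, -2.984]
contact_force: [-0.6, -0.3, -0.8]
grip_width: 0.0127
grasp_force: 69.1
```

Call:
servo_tool(targets=[{"jaw":1,"x":0,"y":0,"z":-0.005,"turn":0},{"jaw":1,"x":0,"y":0,"z":-0.005,"turn":0},{"jaw":1,"x":0,"y":0,"z":0,"turn":0},{"jaw":1,"x":0,"y":0,"z":0,"turn":0}])

```text
clock: 6.48
tcp_pos: [0.5178, 0.0379, 0.1447]
orientation: [-3.142, -0.0, -2.984]
contact_force: [-0.7, -0.2, -1.0]
grip_width: 0.0127
grasp_force: 69.1
```

Call:
servo_tool(targets=[{"jaw":1,"x":0,"y":0,"z":-0.005,"turn":0},{"jaw":1,"x":0,"y":0,"z":-0.004,"turn":0},{"jaw":1,"x":0,"y":0,"z":0,"turn":0},{"jaw":1,"x":0,"y":0,"z":0,"turn":0}])

```text
clock: 6.82
tcp_pos: [0.5178, 0.0379, 0.1424]
orientation: [3.142, -0.0, -2.984]
contact_force: [-0.8, -0.6, -0.7]
grip_width: 0.0132
grasp_force: 69.1
```

Call:
servo_tool(targets=[{"jaw":1,"x":0,"y":0,"z":-0.004,"turn":0},{"jaw":1,"x":0,"y":0,"z":-0.004,"turn":0},{"jaw":1,"x":0,"y":0,"z":0,"turn":0},{"jaw":1,"x":0,"y":0,"z":0,"turn":0}])

```text
clock: 7.15
tcp_pos: [0.5178, 0.0379, 0.1405]
orientation: [3.142, -0.0, -2.984]
contact_force: [-0.4, -0.0, -1.7]
grip_width: 0.0131
grasp_force: 69.1
```

Call:
servo_tool(targets=[{"jaw":1,"x":0,"y":0,"z":-0.004,"turn":0},{"jaw":1,"x":0,"y":0,"z":-0.004,"turn":0},{"jaw":1,"x":0,"y":0,"z":0,"turn":0},{"jaw":1,"x":0,"y":0,"z":0,"turn":0}])

```text
clock: 7.48
tcp_pos: [0.5178, 0.0379, 0.1385]
orientation: [3.142, -0.0, -2.984]
contact_force: [-0.7, -0.1, -0.7]
grip_width: 0.0128
grasp_force: 69.1
```

Call:
servo_tool(targets=[{"jaw":1,"x":0,"y":0,"z":-0.004,"turn":0},{"jaw":1,"x":0,"y":0,"z":-0.004,"turn":0},{"jaw":1,"x":0,"y":0,"z":0,"turn":0},{"jaw":1,"x":0,"y":0,"z":0,"turn":0}])

```text
clock: 7.82
tcp_pos: [0.5181, 0.0379, 0.137]
orientation: [-3.142, 0.001, -2.984]
contact_force: [-0.7, 0.3, 2.7]
grip_width: 0.0128
grasp_force: 69.8
```

Call:
servo_tool(targets=[{"jaw":1,"x":0,"y":0,"z":-0.004,"turn":0},{"jaw":1,"x":0,"y":0,"z":-0.002,"turn":0},{"jaw":1,"x":0,"y":0,"z":0,"turn":0},{"jaw":1,"x":0,"y":0,"z":0,"turn":0}])

```text
clock: 8.15
tcp_pos: [0.5182, 0.0379, 0.1359]
orientation: [-3.141, 0.001, -2.984]
contact_force: [-2.2, -0.3, 8.2]
grip_width: 0.0129
grasp_force: 70.5
```

Call:
servo_tool(targets=[{"jaw":1,"x":0,"y":0,"z":0.008,"turn":0},{"jaw":1,"x":0,"y":0,"z":0,"turn":-0.8},{"jaw":1,"x":0,"y":0,"z":0,"turn":-0.8},{"jaw":1,"x":0,"y":0,"z":0,"turn":-0.8},{"jaw":1,"x":0,"y":0,"z":0,"turn":-0.8},{"jaw":1,"x":0,"y":0,"z":0,"turn":-0.8}])

```text
clock: 8.65
tcp_pos: [0.5187, 0.0372, 0.1373]
orientation: [-3.14, 0.002, 2.876]
contact_force: [0.4, -2.5, 1.5]
grip_width: 0.0133
grasp_force: 69.6
```

Run:
```python
from h import *
print(st(),observe()['joint_positions'].round(3))
```

```text
{'clock': np.float64(8.65), 'tcp_pos': array([0.5187, 0.0372, 0.1373]), 'orientation': array([-3.1403e+00,  2.1000e-03,  2.8756e+00]), 'contact_force': array([ 0.4255, -2.5058,  1.455 ]), 'torque': array([-0.5831, -0.1037,  0.0407]), 'grip_width': np.float64(0.0133)} [ 0.073  0.319 -0.343  0.908 -0.002  0.339]
```

Call:
servo_tool(targets=[{"jaw":1,"x":0,"y":0,"z":0,"turn":-0.84},{"jaw":1,"x":0,"y":0,"z":0,"turn":-0.84},{"jaw":1,"x":0,"y":0,"z":0,"turn":-0.84},{"jaw":1,"x":0,"y":0,"z":0,"turn":-0.84},{"jaw":1,"x":0,"y":0,"z":0,"turn":-0.84},{"jaw":1,"x":0,"y":0,"z":0,"turn":-0.84},{"jaw":1,"x":0,"y":0,"z":0,"turn":-0.84},{"jaw":1,"x":0,"y":0,"z":0,"turn":0}])

```text
clock: 9.32
tcp_pos: [0.518, 0.0365, 0.1371]
orientation: [-3.14, 0.003, 2.262]
contact_force: [-1.1, -3.8, 2.5]
grip_width: 0.0131
grasp_force: 69.7
```

Call:
servo_tool(targets=[{"jaw":1,"x":0,"y":0,"z":0,"turn":-0.84},{"jaw":1,"x":0,"y":0,"z":0,"turn":-0.84},{"jaw":1,"x":0,"y":0,"z":0,"turn":-0.84},{"jaw":1,"x":0,"y":0,"z":0,"turn":-0.84},{"jaw":1,"x":0,"y":0,"z":0,"turn":-0.84},{"jaw":1,"x":0,"y":0,"z":0,"turn":-0.84},{"jaw":1,"x":0,"y":0,"z":0,"turn":-0.84},{"jaw":1,"x":0,"y":0,"z":0,"turn":-0.84},{"jaw":1,"x":0,"y":0,"z":0,"turn":0},{"jaw":1,"x":0,"y":0,"z":0,"turn":0},{"jaw":1,"x":0,"y":0,"z":0,"turn":0}])

```text
clock: 10.23
tcp_pos: [0.517, 0.0368, 0.1368]
orientation: [-3.14, 0.003, 1.562]
contact_force: [-2.1, -4.0, 4.0]
grip_width: 0.0128
grasp_force: 69.8
```

Call:
servo_tool(targets=[{"jaw":1,"x":0,"y":0,"z":0,"turn":0.7},{"jaw":1,"x":0,"y":0,"z":0,"turn":0.7},{"jaw":1,"x":0,"y":0,"z":0,"turn":0},{"jaw":1,"x":0,"y":0,"z":0.03,"turn":0},{"jaw":1,"x":0,"y":0,"z":0.05,"turn":0},{"jaw":1,"x":0,"y":0,"z":0.1,"turn":0},{"jaw":1,"x":0,"y":0,"z":0,"turn":0},{"jaw":1,"x":0,"y":0,"z":0,"turn":0}])

```text
clock: 10.9
tcp_pos: [0.5196, 0.0388, 0.1833]
orientation: [3.137, -0.001, 1.707]
contact_force: [0.4, -0.3, -2.6]
grip_width: 0.0134
grasp_force: 69.2
```

Call:
servo_tool(targets=[{"jaw":1,"x":0.0443,"y":0.0357,"z":0,"turn":0.927},{"jaw":1,"x":0.0443,"y":0.0357,"z":0,"turn":0.927},{"jaw":1,"x":0.0443,"y":0.0357,"z":0,"turn":0.927},{"jaw":1,"x":0.0443,"y":0.0357,"z":0,"turn":0.927},{"jaw":1,"x":0.0443,"y":0.0357,"z":0,"turn":0.927},{"jaw":1,"x":0.0443,"y":0.0357,"z":0,"turn":0.927},{"jaw":1,"x":0.0443,"y":0.0357,"z":0,"turn":0.927},{"jaw":1,"x":0.0443,"y":0.0357,"z":0,"turn":0.927},{"jaw":1,"x":0.0443,"y":0.0357,"z":0,"turn":0.927},{"jaw":1,"x":0.0443,"y":0.0357,"z":0,"turn":0.927},{"jaw":1,"x":0.0443,"y":0.0357,"z":0,"turn":0.927},{"jaw":1,"x":0,"y":0,"z":0,"turn":0},{"jaw":1,"x":0,"y":0,"z":0,"turn":0},{"jaw":1,"x":0,"y":0,"z":0,"turn":0}])

```text
clock: 12.07
tcp_pos: [0.6387, 0.136, 0.1809]
orientation: [-3.14, -0.002, 2.773]
contact_force: [-0.3, -0.5, -0.9]
grip_width: 0.0129
grasp_force: 69.1
```

Run:
```python
from h import *
print(st())
t=eyes.camera('top')[:,:,::-1];s=eyes.camera('scene')[:,:,::-1]
a=cv2.resize(s[150:230,260:380],None,fx=6.5,fy=6.5,interpolation=cv2.INTER_CUBIC)
b=cv2.resize(t[215:255,255:300],None,fx=8,fy=8,interpolation=cv2.INTER_CUBIC)
o=np.zeros((600,780,3),np.uint8);o[:520]=a; o[:b.shape[0]//1,:b.shape[1]]=b if False else o[:b.shape[0],:b.shape[1]]
cv2.imwrite('pics/s2.png',np.vstack([a[:, :780],np.zeros((0,780,3),np.uint8)]));cv2.imwrite('pics/t2.png',t)
p=observe()['tcp_pos'];y=observe()['orientation'][2]
for c in((1,1),(1,-1),(-1,-1),(-1,1)):
    P=p+R.from_euler('z',y).apply([.0165*c[0],.0165*c[1],0]);P[2]=p[2]-.0753;u=np.array(pix('scene',P));print(u.round(1),((u-[260,150]+.5)*6.5).round(0))
```

```text
{'clock': np.float64(12.0667), 'tcp_pos': array([0.6387, 0.136 , 0.1809]), 'orientation': array([-3.1405e+00, -2.2000e-03,  2.7733e+00]), 'contact_force': array([-0.3308, -0.4903, -0.8698]), 'torque': array([-0.0468,  0.0462, -0.0261]), 'grip_width': np.float64(0.0129)}
[334.2 196.9] [486. 308.]
[345.8 195.2] [561. 297.]
[350.2 201.4] [590. 337.]
[338.4 203.1] [513. 348.]
```

View pics/s2.png

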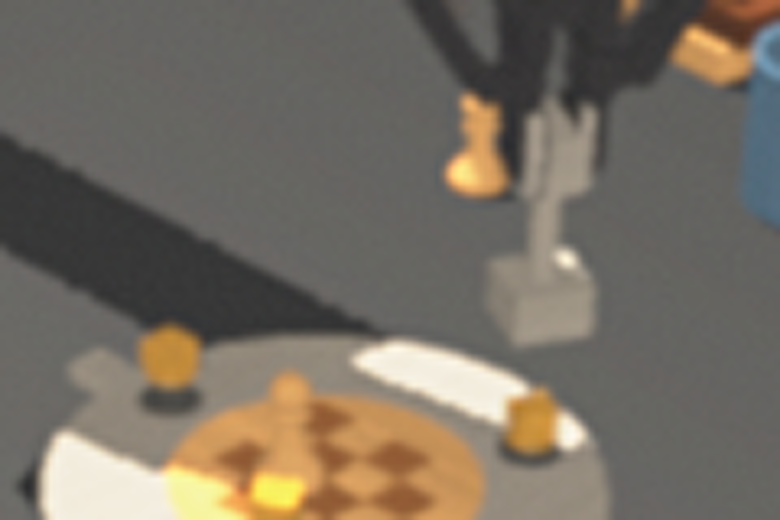

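Screw_1's head again looks square on, so about a quarter turn. The key stands over screw_2 within about 0.5 mm, so I descend there.

Call:
servo_tool(targets=[{"jaw":1,"x":0,"y":0,"z":-0.07,"turn":0},{"jaw":1,"x":0,"y":0,"z":-0.06,"turn":0},{"jaw":1,"x":0,"y":0,"z":0,"turn":0},{"jaw":1,"x":0,"y":0,"z":0,"turn":0},{"jaw":1,"x":0,"y":0,"z":0,"turn":0},{"jaw":1,"x":0,"y":0,"z":0,"turn":0}])

```text
clock: 12.67
tcp_pos: [0.6404, 0.136, 0.1509]
orientation: [3.141, 0.002, 2.774]
contact_force: [-0.2, 0.2, -1.4]
grip_width: 0.0128
grasp_force: 69.1
```

Call:
servo_tool(targets=[{"jaw":1,"x":0,"y":0,"z":-0.005,"turn":0},{"jaw":1,"x":0,"y":0,"z":-0.005,"turn":0},{"jaw":1,"x":0,"y":0,"z":0,"turn":0},{"jaw":1,"x":0,"y":0,"z":0,"turn":0}])

```text
clock: 13.0
tcp_pos: [0.6398, 0.1361, 0.1472]
orientation: [3.141, 0.0, 2.775]
contact_force: [0.6, 0.0, -1.3]
grip_width: 0.0126
grasp_force: 69.1
```

Call:
servo_tool(targets=[{"jaw":1,"x":0,"y":0,"z":-0.005,"turn":0},{"jaw":1,"x":0,"y":0,"z":-0.004,"turn":0},{"jaw":1,"x":0,"y":0,"z":0,"turn":0},{"jaw":1,"x":0,"y":0,"z":0,"turn":0}])

```text
clock: 13.33
tcp_pos: [0.6396, 0.1361, 0.1446]
orientation: [-3.141, -0.0, 2.775]
contact_force: [0.1, 0.5, -0.6]
grip_width: 0.013
grasp_force: 69.1
```

Call:
servo_tool(targets=[{"jaw":1,"x":0,"y":0,"z":-0.005,"turn":0},{"jaw":1,"x":0,"y":0,"z":-0.004,"turn":0},{"jaw":1,"x":0,"y":0,"z":0,"turn":0},{"jaw":1,"x":0,"y":0,"z":0,"turn":0}])

```text
clock: 13.67
tcp_pos: [0.6397, 0.1361, 0.1424]
orientation: [-3.141, -0.0, 2.775]
contact_force: [0.2, 0.4, -0.9]
grip_width: 0.013
grasp_force: 69.1
```

Call:
servo_tool(targets=[{"jaw":1,"x":-0.003,"y":-0.003,"z":0,"turn":0},{"jaw":1,"x":0,"y":0,"z":-0.005,"turn":0},{"jaw":1,"x":0,"y":0,"z":-0.003,"turn":0},{"jaw":1,"x":0,"y":0,"z":0,"turn":0},{"jaw":1,"x":0,"y":0,"z":0,"turn":0}])

```text
clock: 14.08
tcp_pos: [0.6389, 0.1353, 0.1405]
orientation: [-3.142, -0.0, 2.775]
contact_force: [-0.1, 0.4, -1.1]
grip_width: 0.0131
grasp_force: 69.1
```

Call:
servo_tool(targets=[{"jaw":1,"x":0,"y":0,"z":-0.005,"turn":0},{"jaw":1,"x":0,"y":0,"z":-0.003,"turn":0},{"jaw":1,"x":0,"y":0,"z":0,"turn":0},{"jaw":1,"x":0,"y":0,"z":0,"turn":0}])

```text
clock: 14.42
tcp_pos: [0.639, 0.1353, 0.1385]
orientation: [-3.142, -0.0, 2.775]
contact_force: [0.4, 0.8, -1.8]
grip_width: 0.0131
grasp_force: 69.1
```

Call:
servo_tool(targets=[{"jaw":1,"x":0,"y":0,"z":-0.005,"turn":0},{"jaw":1,"x":0,"y":0,"z":-0.003,"turn":0},{"jaw":1,"x":0,"y":0,"z":0,"turn":0},{"jaw":1,"x":0,"y":0,"z":0,"turn":0}])

```text
clock: 14.75
tcp_pos: [0.6389, 0.1353, 0.1365]
orientation: [-3.141, -0.0, 2.775]
contact_force: [-0.6, -0.4, -1.1]
grip_width: 0.0128
grasp_force: 69.1
```

Call:
servo_tool(targets=[{"jaw":1,"x":0,"y":0,"z":-0.005,"turn":0},{"jaw":1,"x":0,"y":0,"z":-0.003,"turn":0},{"jaw":1,"x":0,"y":0,"z":0,"turn":0},{"jaw":1,"x":0,"y":0,"z":0,"turn":0}])

```text
clock: 15.08
tcp_pos: [0.6389, 0.1353, 0.1345]
orientation: [-3.141, -0.0, 2.775]
contact_force: [0.2, -0.0, -0.8]
grip_width: 0.0132
grasp_force: 69.1
```

Call:
servo_tool(targets=[{"jaw":1,"x":0,"y":0,"z":-0.004,"turn":0},{"jaw":1,"x":0,"y":0,"z":-0.003,"turn":0},{"jaw":1,"x":0,"y":0,"z":0,"turn":0},{"jaw":1,"x":0,"y":0,"z":0,"turn":0}])

```text
clock: 15.42
tcp_pos: [0.6389, 0.1353, 0.1327]
orientation: [-3.142, -0.0, 2.775]
contact_force: [-0.2, -0.7, -1.0]
grip_width: 0.0129
grasp_force: 69.1
```

Call:
servo_tool(targets=[{"jaw":1,"x":0,"y":0,"z":-0.004,"turn":0},{"jaw":1,"x":0,"y":0,"z":-0.003,"turn":0},{"jaw":1,"x":0,"y":0,"z":0,"turn":0},{"jaw":1,"x":0,"y":0,"z":0,"turn":0}])

```text
clock: 15.75
tcp_pos: [0.6389, 0.1353, 0.1309]
orientation: [-3.141, -0.0, 2.775]
contact_force: [-0.5, 0.0, -1.7]
grip_width: 0.0128
grasp_force: 69.1
```

Call:
servo_tool(targets=[{"jaw":1,"x":0,"y":0,"z":-0.004,"turn":0},{"jaw":1,"x":0,"y":0,"z":-0.002,"turn":0},{"jaw":1,"x":0,"y":0,"z":0,"turn":0},{"jaw":1,"x":0,"y":0,"z":0,"turn":0}])

```text
clock: 16.08
tcp_pos: [0.6392, 0.1354, 0.13]
orientation: [3.141, 0.001, 2.775]
contact_force: [-0.2, 0.3, 1.5]
grip_width: 0.0129
grasp_force: 69.6
```

Call:
servo_tool(targets=[{"jaw":1,"x":0,"y":0,"z":0.006,"turn":0},{"jaw":1,"x":0,"y":0,"z":0,"turn":-0.835},{"jaw":1,"x":0,"y":0,"z":0,"turn":-0.835},{"jaw":1,"x":0,"y":0,"z":0,"turn":-0.835},{"jaw":1,"x":0,"y":0,"z":0,"turn":-0.835},{"jaw":1,"x":0,"y":0,"z":0,"turn":-0.835},{"jaw":1,"x":0,"y":0,"z":0,"turn":-0.835},{"jaw":1,"x":0,"y":0,"z":0,"turn":-0.835},{"jaw":1,"x":0,"y":0,"z":0,"turn":-0.835},{"jaw":1,"x":0,"y":0,"z":0,"turn":0}])

```text
clock: 16.92
tcp_pos: [0.6386, 0.1342, 0.1308]
orientation: [-3.14, 0.002, 2.074]
contact_force: [-0.4, -2.6, -0.1]
grip_width: 0.0128
grasp_force: 69.3
```

Call:
servo_tool(targets=[{"jaw":1,"x":0,"y":0,"z":0,"turn":-0.835},{"jaw":1,"x":0,"y":0,"z":0,"turn":-0.835},{"jaw":1,"x":0,"y":0,"z":0,"turn":-0.835},{"jaw":1,"x":0,"y":0,"z":0,"turn":-0.835},{"jaw":1,"x":0,"y":0,"z":0,"turn":-0.835},{"jaw":1,"x":0,"y":0,"z":0,"turn":-0.835},{"jaw":1,"x":0,"y":0,"z":0,"turn":0}])

```text
clock: 17.5
tcp_pos: [0.6378, 0.1342, 0.1306]
orientation: [-3.139, 0.002, 1.551]
contact_force: [-2.0, -3.9, 0.7]
grip_width: 0.0131
grasp_force: 69.3
```

Call:
servo_tool(targets=[{"jaw":1,"x":0,"y":0,"z":0,"turn":-0.835},{"jaw":1,"x":0,"y":0,"z":0,"turn":-0.835},{"jaw":1,"x":0,"y":0,"z":0,"turn":-0.835},{"jaw":1,"x":0,"y":0,"z":0,"turn":-0.835},{"jaw":1,"x":0,"y":0,"z":0,"turn":-0.835},{"jaw":1,"x":0,"y":0,"z":0,"turn":-0.835},{"jaw":1,"x":0,"y":0,"z":0,"turn":0},{"jaw":1,"x":0,"y":0,"z":0,"turn":0},{"jaw":1,"x":0,"y":0,"z":0,"turn":0}])

```text
clock: 18.25
tcp_pos: [0.6373, 0.1347, 0.1305]
orientation: [-3.139, 0.003, 1.031]
contact_force: [-4.3, -3.5, 0.5]
grip_width: 0.0129
grasp_force: 69.3
```

Call:
servo_tool(targets=[{"jaw":1,"x":0,"y":0,"z":0,"turn":0.7},{"jaw":1,"x":0,"y":0,"z":0,"turn":0.7},{"jaw":1,"x":0,"y":0,"z":0,"turn":0},{"jaw":1,"x":0,"y":0,"z":0.03,"turn":0},{"jaw":1,"x":0,"y":0,"z":0.05,"turn":0},{"jaw":1,"x":0,"y":0,"z":0.11,"turn":0},{"jaw":1,"x":0,"y":0,"z":0.11,"turn":0},{"jaw":1,"x":0,"y":0,"z":0,"turn":0},{"jaw":1,"x":0,"y":0,"z":0,"turn":0}])

```text
clock: 19.0
tcp_pos: [0.6421, 0.1366, 0.2094]
orientation: [3.135, -0.006, 1.173]
contact_force: [0.4, 0.4, -1.6]
grip_width: 0.0129
grasp_force: 69.2
```

Call:
servo_tool(targets=[{"jaw":1,"x":0.0089,"y":-0.056,"z":0,"turn":0.93},{"jaw":1,"x":0.0089,"y":-0.056,"z":0,"turn":0.93},{"jaw":1,"x":0.0089,"y":-0.056,"z":0,"turn":0.93},{"jaw":1,"x":0.0089,"y":-0.056,"z":0,"turn":0.93},{"jaw":1,"x":0.0089,"y":-0.056,"z":0,"turn":0.93},{"jaw":1,"x":0.0089,"y":-0.056,"z":0,"turn":0.93},{"jaw":1,"x":0.0089,"y":-0.056,"z":0,"turn":0.93},{"jaw":1,"x":0.0089,"y":-0.056,"z":0,"turn":0.93},{"jaw":1,"x":0.0089,"y":-0.056,"z":0,"turn":0.93},{"jaw":1,"x":0.0089,"y":-0.056,"z":0,"turn":0.93},{"jaw":1,"x":0.0089,"y":-0.056,"z":0,"turn":0.93},{"jaw":1,"x":0,"y":0,"z":0,"turn":0},{"jaw":1,"x":0,"y":0,"z":0,"turn":0},{"jaw":1,"x":0,"y":0,"z":0,"turn":0}])

```text
clock: 20.17
tcp_pos: [0.6634, -0.0179, 0.2054]
orientation: [3.141, -0.001, 2.243]
contact_force: [0.1, -0.0, 0.2]
grip_width: 0.0129
grasp_force: 69.1
```

Run:
```python
from h import *
print(st())
s=eyes.camera('scene')[:,:,::-1]
a=cv2.resize(s[155:245,260:375],None,fx=6.5,fy=6.5,interpolation=cv2.INTER_CUBIC)
cv2.imwrite('pics/s3.png',a)
p=observe()['tcp_pos'];y=observe()['orientation'][2]
for c in((1,1),(1,-1),(-1,-1),(-1,1)):
    P=p+R.from_euler('z',y).apply([.0165*c[0],.0165*c[1],0]);P[2]=p[2]-.0753;u=np.array(pix('scene',P));print(((u-[260,155]+.5)*6.5).round(0))
for z in(p[2]-.0753,.0966):
    P=p.copy();P[2]=z;u=np.array(pix('scene',P));print(z,((u-[260,155]+.5)*6.5).round(1))
```

```text
{'clock': np.float64(20.1667), 'tcp_pos': array([ 0.6634, -0.0179,  0.2054]), 'orientation': array([ 3.1415e+00, -1.1000e-03,  2.2425e+00]), 'contact_force': array([ 0.1302, -0.0124,  0.1796]), 'torque': array([0.0265, 0.0178, 0.0272]), 'grip_width': np.float64(0.0129)}
[247. 358.]
[331. 370.]
[311. 415.]
[225. 403.]
0.13026207772175352 [278.5 386.3]
0.0966 [277.2 460.5]
```

View pics/s3.png

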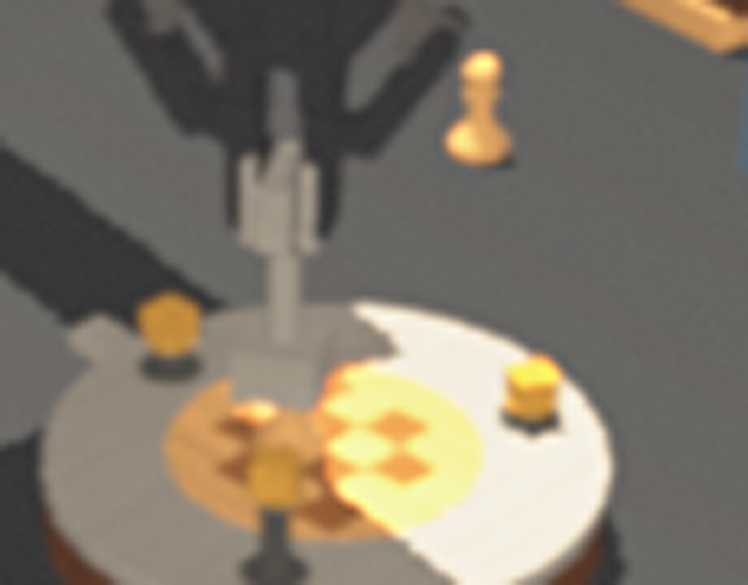

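Screw_3 is at x≈276 in the crop and the key at about 278, a 0.4 mm difference. Screws 1 and 2 look square. I descend on screw_3.

Call:
servo_tool(targets=[{"jaw":1,"x":-0.002,"y":-0.003,"z":-0.06,"turn":0.06},{"jaw":1,"x":0,"y":0,"z":-0.05,"turn":0},{"jaw":1,"x":0,"y":0,"z":0,"turn":0},{"jaw":1,"x":0,"y":0,"z":0,"turn":0},{"jaw":1,"x":0,"y":0,"z":0,"turn":0},{"jaw":1,"x":0,"y":0,"z":0,"turn":0},{"jaw":1,"x":0,"y":0,"z":0,"turn":0},{"jaw":1,"x":0,"y":0,"z":0,"turn":0}])

```text
clock: 20.88
tcp_pos: [0.6634, -0.0193, 0.1793]
orientation: [3.141, 0.001, 2.25]
contact_force: [-0.4, -0.3, -0.6]
grip_width: 0.0132
grasp_force: 69.0
```

Call:
servo_tool(targets=[{"jaw":1,"x":0,"y":0,"z":-0.005,"turn":0},{"jaw":1,"x":0,"y":0,"z":-0.004,"turn":0},{"jaw":1,"x":0,"y":0,"z":0,"turn":0},{"jaw":1,"x":0,"y":0,"z":0,"turn":0}])

```text
clock: 21.22
tcp_pos: [0.6628, -0.0195, 0.1761]
orientation: [-3.141, -0.0, 2.25]
contact_force: [0.5, 0.0, -0.8]
grip_width: 0.0129
grasp_force: 69.0
```

Call:
servo_tool(targets=[{"jaw":1,"x":0,"y":0,"z":-0.005,"turn":0},{"jaw":1,"x":0,"y":0,"z":-0.003,"turn":0},{"jaw":1,"x":0,"y":0,"z":0,"turn":0},{"jaw":1,"x":0,"y":0,"z":0,"turn":0}])

```text
clock: 21.55
tcp_pos: [0.6629, -0.0194, 0.1742]
orientation: [-3.141, -0.0, 2.25]
contact_force: [0.3, -0.1, -1.5]
grip_width: 0.0135
grasp_force: 69.0
```

Call:
servo_tool(targets=[{"jaw":1,"x":0,"y":0,"z":-0.005,"turn":0},{"jaw":1,"x":0,"y":0,"z":-0.003,"turn":0},{"jaw":1,"x":0,"y":0,"z":0,"turn":0},{"jaw":1,"x":0,"y":0,"z":0,"turn":0}])

```text
clock: 21.88
tcp_pos: [0.6629, -0.0194, 0.1722]
orientation: [-3.141, -0.0, 2.25]
contact_force: [0.0, 0.6, -1.8]
grip_width: 0.0129
grasp_force: 69.0
```

Call:
servo_tool(targets=[{"jaw":1,"x":0,"y":0,"z":-0.005,"turn":0},{"jaw":1,"x":0,"y":0,"z":-0.003,"turn":0},{"jaw":1,"x":0,"y":0,"z":0,"turn":0},{"jaw":1,"x":0,"y":0,"z":0,"turn":0}])

```text
clock: 22.22
tcp_pos: [0.6629, -0.0194, 0.1702]
orientation: [-3.141, -0.0, 2.25]
contact_force: [0.3, 0.3, -0.2]
grip_width: 0.0127
grasp_force: 69.0
```

Call:
servo_tool(targets=[{"jaw":1,"x":0,"y":0,"z":-0.005,"turn":0},{"jaw":1,"x":0,"y":0,"z":-0.003,"turn":0},{"jaw":1,"x":0,"y":0,"z":0,"turn":0},{"jaw":1,"x":0,"y":0,"z":0,"turn":0}])

```text
clock: 22.55
tcp_pos: [0.6629, -0.0194, 0.1682]
orientation: [-3.141, -0.0, 2.25]
contact_force: [-0.7, 0.2, -1.7]
grip_width: 0.0132
grasp_force: 69.0
```

Call:
servo_tool(targets=[{"jaw":1,"x":0,"y":0,"z":-0.005,"turn":0},{"jaw":1,"x":0,"y":0,"z":-0.003,"turn":0},{"jaw":1,"x":0,"y":0,"z":0,"turn":0},{"jaw":1,"x":0,"y":0,"z":0,"turn":0}])

```text
clock: 22.88
tcp_pos: [0.6629, -0.0194, 0.1662]
orientation: [-3.141, -0.0, 2.25]
contact_force: [-0.1, 0.2, -2.0]
grip_width: 0.0127
grasp_force: 69.0
```

Call:
servo_tool(targets=[{"jaw":1,"x":0,"y":0,"z":-0.005,"turn":0},{"jaw":1,"x":0,"y":0,"z":-0.003,"turn":0},{"jaw":1,"x":0,"y":0,"z":0,"turn":0},{"jaw":1,"x":0,"y":0,"z":0,"turn":0}])

```text
clock: 23.22
tcp_pos: [0.6629, -0.0194, 0.1642]
orientation: [-3.141, -0.0, 2.25]
contact_force: [0.1, -0.6, -1.5]
grip_width: 0.0129
grasp_force: 69.0
```

Call:
servo_tool(targets=[{"jaw":1,"x":0,"y":0,"z":-0.004,"turn":0},{"jaw":1,"x":0,"y":0,"z":-0.003,"turn":0},{"jaw":1,"x":0,"y":0,"z":0,"turn":0},{"jaw":1,"x":0,"y":0,"z":0,"turn":0}])

```text
clock: 23.55
tcp_pos: [0.6629, -0.0194, 0.1624]
orientation: [-3.141, -0.0, 2.25]
contact_force: [0.5, 1.1, -0.8]
grip_width: 0.0124
grasp_force: 69.0
```

Call:
servo_tool(targets=[{"jaw":1,"x":0,"y":0,"z":-0.004,"turn":0},{"jaw":1,"x":0,"y":0,"z":-0.003,"turn":0},{"jaw":1,"x":0,"y":0,"z":0,"turn":0},{"jaw":1,"x":0,"y":0,"z":0,"turn":0}])

```text
clock: 23.88
tcp_pos: [0.6631, -0.0195, 0.1613]
orientation: [3.141, 0.0, 2.25]
contact_force: [-0.9, 0.6, 2.9]
grip_width: 0.0129
grasp_force: 69.6
```

Call:
servo_tool(targets=[{"jaw":1,"x":0,"y":0,"z":0.006,"turn":0},{"jaw":1,"x":0,"y":0,"z":0,"turn":-0.835},{"jaw":1,"x":0,"y":0,"z":0,"turn":-0.835},{"jaw":1,"x":0,"y":0,"z":0,"turn":-0.835},{"jaw":1,"x":0,"y":0,"z":0,"turn":-0.835},{"jaw":1,"x":0,"y":0,"z":0,"turn":-0.835},{"jaw":1,"x":0,"y":0,"z":0,"turn":-0.835},{"jaw":1,"x":0,"y":0,"z":0,"turn":-0.835},{"jaw":1,"x":0,"y":0,"z":0,"turn":-0.835},{"jaw":1,"x":0,"y":0,"z":0,"turn":0}])

```text
clock: 24.72
tcp_pos: [0.662, -0.0201, 0.1619]
orientation: [-3.139, 0.001, 1.549]
contact_force: [-2.3, -2.0, -0.3]
grip_width: 0.013
grasp_force: 69.3
```

Call:
servo_tool(targets=[{"jaw":1,"x":0,"y":0,"z":0,"turn":-0.835},{"jaw":1,"x":0,"y":0,"z":0,"turn":-0.835},{"jaw":1,"x":0,"y":0,"z":0,"turn":-0.835},{"jaw":1,"x":0,"y":0,"z":0,"turn":-0.835},{"jaw":1,"x":0,"y":0,"z":0,"turn":-0.835},{"jaw":1,"x":0,"y":0,"z":0,"turn":-0.835},{"jaw":1,"x":0,"y":0,"z":0,"turn":0}])

```text
clock: 25.3
tcp_pos: [0.6614, -0.0197, 0.1617]
orientation: [-3.139, 0.002, 1.027]
contact_force: [-4.0, -1.4, 0.7]
grip_width: 0.0129
grasp_force: 69.3
```

Call:
servo_tool(targets=[{"jaw":1,"x":0,"y":0,"z":0,"turn":-0.835},{"jaw":1,"x":0,"y":0,"z":0,"turn":-0.835},{"jaw":1,"x":0,"y":0,"z":0,"turn":-0.835},{"jaw":1,"x":0,"y":0,"z":0,"turn":-0.835},{"jaw":1,"x":0,"y":0,"z":0,"turn":-0.835},{"jaw":1,"x":0,"y":0,"z":0,"turn":-0.835},{"jaw":1,"x":0,"y":0,"z":0,"turn":0},{"jaw":1,"x":0,"y":0,"z":0,"turn":0},{"jaw":1,"x":0,"y":0,"z":0,"turn":0}])

```text
clock: 26.05
tcp_pos: [0.6612, -0.019, 0.1616]
orientation: [-3.139, 0.003, 0.507]
contact_force: [-5.6, 0.4, 1.0]
grip_width: 0.0131
grasp_force: 69.4
```

Call:
servo_tool(targets=[{"jaw":1,"x":0,"y":0,"z":0,"turn":0.7},{"jaw":1,"x":0,"y":0,"z":0,"turn":0.7},{"jaw":1,"x":0,"y":0,"z":0,"turn":0},{"jaw":1,"x":0,"y":0,"z":0.03,"turn":0},{"jaw":1,"x":0,"y":0,"z":0.05,"turn":0},{"jaw":1,"x":0,"y":0,"z":0.1,"turn":0},{"jaw":1,"x":0,"y":0,"z":0.02,"turn":0},{"jaw":1,"x":0,"y":0,"z":0,"turn":0},{"jaw":1,"x":0,"y":0,"z":0,"turn":0}])

```text
clock: 26.8
tcp_pos: [0.6641, -0.0195, 0.2127]
orientation: [3.14, -0.002, 0.648]
contact_force: [0.0, 0.2, -0.9]
grip_width: 0.0131
grasp_force: 69.1
```

Call:
servo_tool(targets=[{"jaw":1,"x":-0.0544,"y":-0.1134,"z":0,"turn":0.92},{"jaw":1,"x":-0.0544,"y":-0.1134,"z":0,"turn":0.92},{"jaw":1,"x":-0.0544,"y":-0.1134,"z":0,"turn":0.92},{"jaw":1,"x":-0.0544,"y":-0.1134,"z":0,"turn":0.92},{"jaw":1,"x":-0.0544,"y":-0.1134,"z":0,"turn":0.92},{"jaw":1,"x":-0.0544,"y":-0.1134,"z":0,"turn":0.92},{"jaw":1,"x":-0.0544,"y":-0.1134,"z":0,"turn":0.92},{"jaw":1,"x":-0.0544,"y":-0.1134,"z":0,"turn":0.92},{"jaw":1,"x":-0.0544,"y":-0.1134,"z":0,"turn":0.92},{"jaw":1,"x":-0.0544,"y":-0.1134,"z":0,"turn":0.92},{"jaw":1,"x":0,"y":0,"z":0,"turn":0},{"jaw":1,"x":0,"y":0,"z":0,"turn":0},{"jaw":1,"x":0,"y":0,"z":0,"turn":0},{"jaw":1,"x":0,"y":0,"z":0,"turn":0}])

```text
clock: 27.97
tcp_pos: [0.5272, -0.3019, 0.2116]
orientation: [-3.141, -0.001, 1.612]
contact_force: [0.6, 0.3, -0.9]
grip_width: 0.0129
grasp_force: 69.2
```

Run:
```python
from h import *
print(st())
t=eyes.camera('top')[:,:,::-1];s=eyes.camera('scene')[:,:,::-1]
a=cv2.resize(t[140:260,215:325],(550,600),interpolation=cv2.INTER_CUBIC)
c=cv2.resize(s[190:235,276:352],(250,148),interpolation=cv2.INTER_CUBIC)
d=cv2.resize(s[215:285,145:220],(250,233),interpolation=cv2.INTER_CUBIC)
o=np.zeros((600,800,3),np.uint8);o[:,:550]=a;o[:148,550:]=c;o[160:393,550:]=d
cv2.imwrite('pics/e.png',o)
```

```text
{'clock': np.float64(27.9667), 'tcp_pos': array([ 0.5272, -0.3019,  0.2116]), 'orientation': array([-3.1409e+00, -9.0000e-04,  1.6120e+00]), 'contact_force': array([ 0.5724,  0.2672, -0.8537]), 'torque': array([-0.003 , -0.0275,  0.0405]), 'grip_width': np.float64(0.0129)}
```

View pics/e.png

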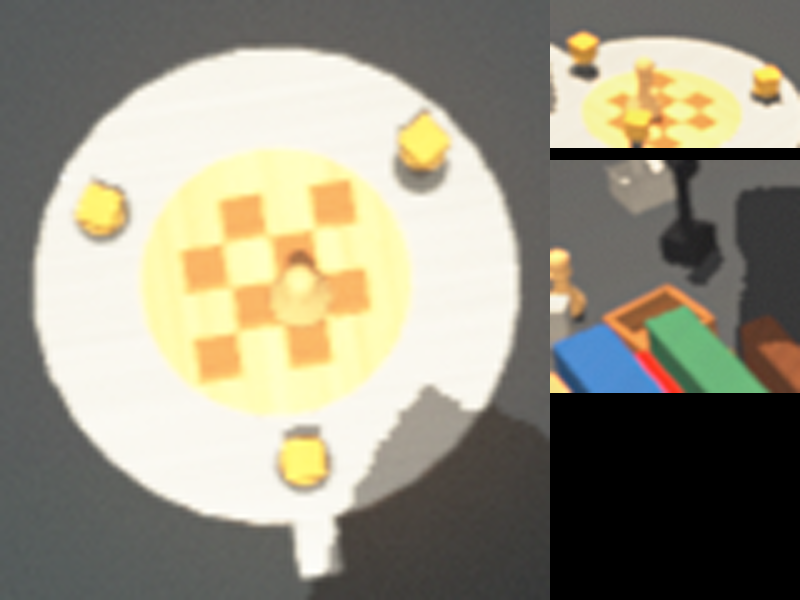

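The crop shows all three heads square to their radii again, and the rest empty below the key. I lower the key into the rest.

Call:
servo_tool(targets=[{"jaw":1,"x":0,"y":0,"z":-0.1,"turn":0},{"jaw":1,"x":0,"y":0,"z":-0.13,"turn":0},{"jaw":1,"x":0,"y":0,"z":-0.13,"turn":0},{"jaw":1,"x":0,"y":0,"z":-0.1,"turn":0},{"jaw":1,"x":0,"y":0,"z":-0.03,"turn":0},{"jaw":1,"x":0,"y":0,"z":0,"turn":0},{"jaw":1,"x":0,"y":0,"z":0,"turn":0},{"jaw":1,"x":0,"y":0,"z":0,"turn":0},{"jaw":1,"x":0,"y":0,"z":0,"turn":0}])

```text
clock: 28.82
tcp_pos: [0.5286, -0.3036, 0.092]
orientation: [3.138, 0.002, 1.612]
contact_force: [0.4, -0.0, -1.9]
grip_width: 0.013
grasp_force: 69.1
```

Run:
```python
from h import *
print(st())
t0=cv2.imread('pics/top0.png');t1=eyes.camera('top')[:,:,::-1]
for u,v in((275,231),(235,181),(299,168)):
    for t in(t0,t1):
        c=cv2.resize(np.ascontiguousarray(t[v-11:v+12,u-11:u+12]),None,fx=8,fy=8,interpolation=cv2.INTER_CUBIC)
        h=cv2.cvtColor(c,cv2.COLOR_BGR2HSV);m=((h[...,1]>140)&(h[...,2]>215)).astype(np.uint8)
        k=max(cv2.findContours(m,0,2)[0],key=cv2.contourArea);q=cv2.minAreaRect(k);print(u,np.round(q[1],0),round(q[2],1))
```

```text
{'clock': np.float64(28.8167), 'tcp_pos': array([ 0.5286, -0.3036,  0.092 ]), 'orientation': array([3.1382e+00, 2.2000e-03, 1.6117e+00]), 'contact_force': array([ 0.3522, -0.027 , -1.8675]), 'torque': array([-0.0413,  0.0606,  0.0009]), 'grip_width': np.float64(0.013)}
275 [70. 67.] 82.9
275 [30. 69.] 37.4
235 [66. 71.] 18.4
235 [46. 71.] 56.3
299 [71. 72.] 46.3
299 [66. 43.] 7.0
```

Call:
servo_tool(targets=[{"jaw":1,"x":-0.01,"y":0.004,"z":0,"turn":0},{"jaw":1,"x":0,"y":0,"z":-0.015,"turn":0},{"jaw":1,"x":0,"y":0,"z":-0.015,"turn":0},{"jaw":1,"x":0,"y":0,"z":-0.004,"turn":0},{"jaw":1,"x":0,"y":0,"z":0,"turn":0},{"jaw":1,"x":0,"y":0,"z":0,"turn":0},{"jaw":1,"x":0,"y":0,"z":0,"turn":0},{"jaw":1,"x":0,"y":0,"z":0,"turn":0}])

```text
clock: 29.53
tcp_pos: [0.5244, -0.3019, 0.0814]
orientation: [-3.142, 0.0, 1.611]
contact_force: [-1.2, 1.0, 2.6]
grip_width: 0.0129
grasp_force: 69.5
```

Call:
servo_tool(targets=[{"jaw":1,"x":0,"y":0,"z":-0.004,"turn":0},{"jaw":1,"x":0,"y":0,"z":0,"turn":0},{"jaw":1,"x":0,"y":0,"z":0,"turn":0}])

```text
clock: 29.78
tcp_pos: [0.5246, -0.3019, 0.0814]
orientation: [3.141, 0.0, 1.611]
contact_force: [-1.6, 0.7, 7.5]
grip_width: 0.013
grasp_force: 70.5
```

Call:
servo_tool(targets=[{"jaw":0,"x":0,"y":0,"z":0,"turn":0},{"jaw":0,"x":0,"y":0,"z":0,"turn":0},{"jaw":0,"x":0,"y":0,"z":0,"turn":0},{"jaw":0,"x":0,"y":0,"z":0,"turn":0},{"jaw":0,"x":0,"y":0,"z":0,"turn":0},{"jaw":0,"x":0,"y":0,"z":0.04,"turn":0},{"jaw":0,"x":0,"y":0,"z":0.1,"turn":0},{"jaw":0,"x":0,"y":0,"z":0.14,"turn":0},{"jaw":0,"x":0,"y":0,"z":0.14,"turn":0},{"jaw":0,"x":0,"y":0,"z":0.14,"turn":0},{"jaw":0,"x":-0.12,"y":0,"z":0,"turn":0},{"jaw":0,"x":-0.12,"y":0,"z":0,"turn":0},{"jaw":0,"x":-0.12,"y":0,"z":0,"turn":0},{"jaw":0,"x":-0.12,"y":0,"z":0,"turn":0},{"jaw":0,"x":-0.12,"y":0,"z":0,"turn":0},{"jaw":0,"x":-0.12,"y":0,"z":0,"turn":0},{"jaw":0,"x":0,"y":0,"z":0,"turn":0},{"jaw":0,"x":0,"y":0,"z":0,"turn":0}])

```text
clock: 31.28
tcp_pos: [0.3434, -0.3018, 0.2212]
orientation: [3.141, 0.001, 1.61]
contact_force: [1.2, 0.1, -0.2]
grip_width: 0.0426
grasp_force: 0.0
```

Run:
```python
from h import *
print(st())
t0=cv2.imread('pics/top0.png');t1=eyes.camera('top')[:,:,::-1].copy()
for u,v in((275,231),(235,181),(299,168)):
    for t in(t0,t1):
        c=cv2.resize(np.ascontiguousarray(t[v-11:v+12,u-11:u+12]),None,fx=8,fy=8,interpolation=cv2.INTER_CUBIC)
        h=cv2.cvtColor(c,cv2.COLOR_BGR2HSV);m=((h[...,1]>140)&(h[...,2]>150)).astype(np.uint8)
        k=max(cv2.findContours(m,0,2)[0],key=cv2.contourArea);q=cv2.minAreaRect(k);print(u,np.round(q[1],0),round(q[2],1))
cv2.imwrite('pics/f.png',cv2.resize(np.ascontiguousarray(t1[130:290,210:500]),(798,440),interpolation=cv2.INTER_CUBIC))
```

```text
{'clock': np.float64(31.2833), 'tcp_pos': array([ 0.3434, -0.3018,  0.2212]), 'orientation': array([3.1407e+00, 6.0000e-04, 1.6095e+00]), 'contact_force': array([ 1.2029,  0.1433, -0.249 ]), 'torque': array([-0.0102, -0.0186, -0.0132]), 'grip_width': np.float64(0.0426)}
275 [72. 67.] 90.0
275 [71. 66.] 90.0
235 [66. 71.] 18.4
235 [66. 71.] 17.5
299 [72. 72.] 48.4
299 [71. 72.] 46.2
```

View pics/f.png

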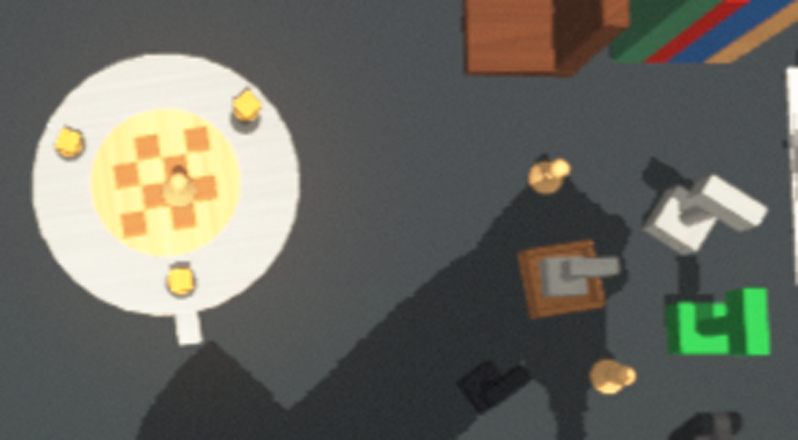

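The key stands upright in its rest at crop position (585,270). The screw heads match their starting squares to within about 2°, and the bystanders haven't moved. Handing in.

```bash
python3 -c "
from bench import order
print(order.hand_in())"
```

```text
the job is handed in; nothing more can be done
None
```

The job is handed in: screws 1, 2 and 3 each got about a quarter turn clockwise in that order, the key is back upright in its rest, and nothing else on the table was moved; hand-in gave no verdict.

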